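# Build up a dry bath for one tall sample tube

## Robot

A 7-joint arm with a two-finger parallel gripper is mounted at the origin on the work surface. World frame = base frame: x ahead of the robot, y to its left, z up, the work surface at z = 0. Lengths are in mm, angles in rad, forces in N, time in s.
With the tool pointing down it reaches from about 425 to 875 mm from the base axis. Payload 8.4 kg.
Tool frame: the origin (TCP) lies midway between the tips of the shut fingers; the grasp point (between the pads) lies 19 mm behind it; z points along the fingers, x is the direction in which the jaws open and shut, and the axes are right-handed (so a half turn about z gives the same grasp; the last joint's range is limited). The gripper opens to 87 mm and grips with 3 to 60 N. Pads are 19 mm wide; open, the fingers measure 117 mm over their backs; the gripper's body (75 mm by 190 mm) begins 51 mm behind the grasp point.
Start: joints at [-1.254, 0.333, 0.04, 1.465, -0.013, 1.343, -0.059], TCP at [262.547, 594.586, 222.546] pointing down, gripper open.
Joint ranges: [-2.58, 2.58], [-0.38, 2.09], [-1.3, 1.39], [0.25, 2.4], [-1.5, 4.64], [0.08, 2.09], [-2.65, 2.65]. Speed limits (rad/s): [2.22, 2.22, 2.79, 2.79, 3.14, 3.14, 3.14].

## Interface

Orientations are given as a 3x3 rotation matrix whose columns are the frame's x, y, z axes.
In Python, from cell import readout, optics, sign_off gives the robot as it stands.
- The arm moves only by the tool jog_arm, never from a script. Its argument "targets" is a list of rows, each a list of 3 entries, a list of its own where there are three numbers: the shift along the tool's x, y, z in cm, then the turn about the tool's z in degrees, then the opening, from 0 (shut) to 1 (fully open). A call has exactly 10 rows; each row shifts and turns the commanded pose from where the row before left it, along the tool's axes as they then stand; what a row does not reach is not made up. A row lasts 1/10 s, in which the tool goes at most 50 mm and 8.59 degrees, less where a joint would pass 70% of its speed; a pose out of reach is approached as far as the arm can. A call with a gripper value outside its range is refused whole. The fingers move at their own pace and stop on an object; "newtons" is the grip in N (left out, the last holds). Time passes only in rows, so rows that do not move let the fingers close, or fill a call up. It gives the time, the measured TCP pose, the force and the opening at its end, in the units of the state.
- readout.observe(): the state, without advancing time (a new reading comes with each control period).
- optics.snapshot(name): name is "side" or "top"; returns a dict with "frame" (384x512x3 uint8, red, green, blue), "fx", "fy", "cx", "cy" (pixels), "origin" and "attitude" of the camera in the world. Camera axes: x right, y up, looking along -z (the intrinsics and any distortion apply to the point x, -y, -z); pixel columns grow to the right and rows downward; lengths in mm; the calibration is good to about 2 mm. A picture is of the moment at which its call begins. There is no depth.
- sign_off(): hands the job in, once; it reports no verdict.
The state is a dict: "time": time; "q": joint angles; "joint_vel": joint speeds; "tau": joint torques, N m; "eef_pos": TCP position; "tool_rot": TCP orientation; "force": force on the tool from outside, world axes, zero at the start; "torque": the same for the moment, N m; "finger_gap": finger opening in mm.
Only numpy, scipy, OpenCV 4.12 (cv2) and the standard library are available. Lean on these libraries where they do the work, as an engineer would, in place of code of your own. Each camera call takes 0.05 s, during which the arm holds its last target. There are 200 camera calls.

## Task

Set up the dry bath for the tall sample tube: seat the aluminium block fully down in the bath's round well, then the black sleeve fully down in the block, then the tall white-capped tube from the rack fully down in the sleeve, and last put the light grey cover mouth-down over the tube so that it rests flat on the block. Build it in the bath in that order, keep the tall tube upright all the while, and leave the two slim tubes, the bottle and the tip box undisturbed.

Things in the scene. Friction and masses are not known exactly. Their poses are not given: they have to be found in the camera images.
- bath_well (a point): Bench dry bath, white, fixed to the bench, 120 x 120 mm and 50 mm high, with a lower grey control panel (36 mm high) that reaches 50 mm further on its -x side. In the middle of its top is a round well, 62 mm in diameter and 25 mm deep with a flat floor. This point is the centre of the well's mouth, level with the top, 50 mm above the bench; z up.
- block_mid (a point): Aluminium block: a thick-walled round cup, 54 mm in diameter and 65 mm high, standing mouth up on the bench, with a bore 40 mm in diameter and 57 mm deep (floor 8 mm thick). Goes into the well, from which it then stands 40 mm proud. About 0.2 kg. Origin at its centre, half-way up; its z axis is its own axis, up as it stands.
- sleeve_mid (a point): Black plastic reducing sleeve: a slim round cup, 34 mm in diameter and 97 mm high, standing mouth up on the bench, with a bore 28 mm in diameter and 92 mm deep (floor 5 mm thick). Goes into the block's bore, from which it then stands 40 mm proud. About 50 g. Origin at its centre, half-way up; its z axis is its own axis, up as it stands.
- tube_mid (a point): Tall sample tube: clear with an amber sample, paper band and white cap, 22 mm in diameter and 132 mm high overall, flat-bottomed, standing in one of the three holes of the rack, 80 mm proud of it. Goes into the sleeve's bore, from which it then stands 40 mm proud. About 50 g. Origin at its centre, half-way up; its z axis is its own axis, up as it stands.
- cover_mid (a point): Light grey plastic cover: a round cap, closed at the top and open underneath, 48 mm in outer diameter and 90 mm high, 40 mm inside diameter and 84 mm deep inside, standing mouth down on the bench. Goes over the tube and the sleeve and rests on the top of the block. About 70 g. Origin at its centre, half-way up; its z axis is its own axis, up as it stands.
- rack: Black tube rack, fixed, 190 mm (its x) by 60 mm (its y) and 60 mm high, origin at the centre of its underside; three holes, 26 mm in diameter and 52 mm deep, at x = -60, 0 and +60 mm along it. The tall tube and the two slim tubes stand in them, in any order.
- slim_a_mid (a point): Slim tube with a grey cap, 16 mm in diameter, 95 mm high, standing in a hole of the rack (43 mm proud). Not to be disturbed. Origin at its centre, half-way up.
- slim_b_mid (a point): A second slim tube, the same as the first, in another hole of the rack. Not to be disturbed. Origin at its centre, half-way up.
- bottle_mid (a point): Brown reagent bottle with a white cap and a paper label, 56 mm in diameter and 110 mm high, standing on the bench. Not to be disturbed. Origin at its centre, half-way up.
- tipbox_mid (a point): Grey box of pipette tips, 85 x 120 mm and 52 mm high, on the bench. Not to be disturbed. Origin at its centre, 25 mm above the bench.

How it is judged (in metres and radians):
On the way, in this order (a step that is already met when the one before it is completed fails the run):
1. the block is fully down in the well (z of block_mid in the frame of bath_well between 0.0045 and 0.0105 m and horizontal distance between block_mid and bath_well below 0.006 m and angle between block_mid's own z axis and vertical below 0.08 rad), for 0.2 s.
2. the sleeve is fully down in the block, in the bath (all of step 1 and z of sleeve_mid in the frame of bath_well between 0.0285 and 0.0345 m and horizontal distance between sleeve_mid and block_mid below 0.006 m and angle between sleeve_mid's own z axis and vertical below 0.08 rad), for 0.2 s.
3. the tall tube is fully down in the sleeve, in the bath (all of step 2 and z of tube_mid in the frame of bath_well between 0.051 and 0.057 m and horizontal distance between tube_mid and sleeve_mid below 0.006 m and angle between tube_mid's own z axis and vertical below 0.08 rad), for 0.2 s.
4. the cover is over the tube and rests on the block (all of step 3 and z of cover_mid in the frame of bath_well between 0.082 and 0.088 m and horizontal distance between cover_mid and tube_mid below 0.013 m and angle between cover_mid's own z axis and vertical below 0.08 rad), for 0.2 s.
At the end, for the whole second after the job is handed in: Block in well, sleeve in block, tube in sleeve, cover over tube on block: each within 3 mm of its seated height, upright within 0.08 rad, horizontally within 6 mm of what it sits in (cover within 13 mm of the tube), all four at rest (under 0.02 m/s) (all of step 4 and linear speed of each of block, sleeve, tube, cover below 0.02 m/s); the robot touches nothing.
It fails at once if the tall tube is tipped more than 0.6 rad (angle between tube_mid's own z axis and vertical above 0.6 rad).
It fails at once if a slim tube is disturbed (moved by more than 20 mm) (distance of slim_a_mid from where it was at the start of the episode above 0.02 m).
It fails at once if the other slim tube is disturbed (moved by more than 20 mm) (distance of slim_b_mid from where it was at the start of the episode above 0.02 m).
It fails at once if the bottle is disturbed (moved by more than 20 mm) (distance of bottle_mid from where it was at the start of the episode above 0.02 m).
It fails at once if the tip box is disturbed (moved by more than 20 mm) (distance of tipbox_mid from where it was at the start of the episode above 0.02 m).
It also fails if it takes over 120 s, if anything falls off the work surface, if the arm or the gripper's body presses on something with over 40 N, if the wrist force passes 120 N, or if a joint passes its speed limit or range.

## Working session

There is one attempt and no reset: what is moved stays moved. The work goes in short steps, Python scripts to look and compute and a tool call to move; the robot and the scene stay as the last step left them, time stands still between calls to the robot, and variables do not carry over. Pictures are saved under pics/ and viewed, about 12 in all and at most 16, crops included, and the job is handed in when it is done.

Besides the shell and the picture viewer there is one more tool, called after "Request:" in YAML: its name, and indented under it one key for each argument. jog_arm: Moves the arm, as the interface text tells. Its arguments: {"type":"object","properties":{"targets":{"type":"array"},"newtons":{"type":"number"}},"required":["targets"]}

```bash
mkdir -p pics; ls; python3 - <<'E'
from cell import readout, optics
import cv2
o=readout.observe(); print({k:(v if not hasattr(v,'round') else v.round(3)) for k,v in o.items()})
for n in ("side","top"):
    s=optics.snapshot(n); print(n,{k:v for k,v in s.items() if k!="frame"})
    cv2.imwrite(f"pics/{n}0.png",s["frame"][:,:,::-1])
E
```

```text
pics
{'time': 0.0, 'q': array([-1.254,  0.334,  0.04 ,  1.466, -0.013,  1.343, -0.058]), 'joint_vel': array([ 0.002,  0.001, -0.001,  0.001, -0.001, -0.002,  0.   ]), 'tau': array([-1.0000e-03, -6.5636e+01,  1.3350e+00, -4.0379e+01, -6.0000e-02,
        4.5000e-02,  0.0000e+00]), 'eef_pos': array([262.389, 594.184, 221.686]), 'tool_rot': array([[ 0.404,  0.915, -0.001],
       [ 0.915, -0.404, -0.001],
       [-0.002,  0.   , -1.   ]]), 'force': array([-0.088,  0.235, -0.072]), 'torque': array([-0.005, -0.027, -0.009]), 'finger_gap': 87.39077451400185}
side {'fx': 354.9977270098453, 'fy': 354.9977270098453, 'cx': 255.87424601217785, 'cy': 190.58167272421235, 'origin': array([ 303.50893753, -672.12663049,  549.38685061]), 'attitude': array([[ 0.91034194,  0.22801101, -0.34538171],
       [-0.41366377,  0.47581758, -0.7761958 ],
       [-0.0126425 ,  0.84947549,  0.52747659]])}
top {'fx': 447.94754123597573, 'fy': 447.94754123597573, 'cx': 259.69634499301986, 'cy': 194.59613838846587, 'origin': array([ 462.8903807 ,   -3.30494484, 1073.3341614 ]), 'attitude': array([[-0.02250304,  0.99201778, -0.12407392],
       [-0.99973944, -0.02280435, -0.00100864],
       [-0.00383001,  0.12401889,  0.99227247]])}
```

View pics/side0.png

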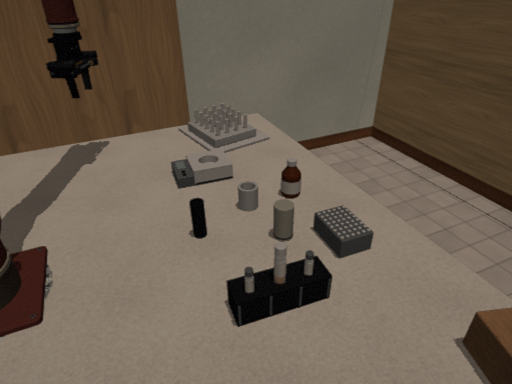

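View pics/top0.png

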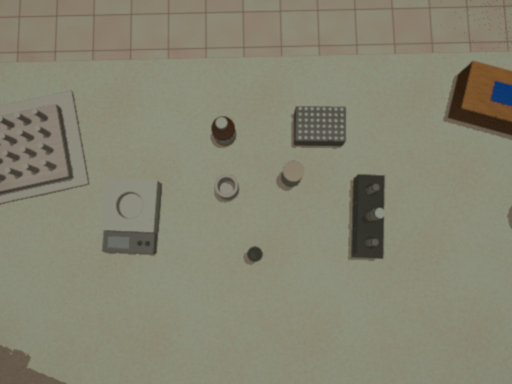

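The side view shows the sleeve at (198,218), block (248,196), cover (284,220), tall tube (280,262, middle hole) and well (208,160). In the top view the sleeve is at (255,254), block rim (227,187), cover top (292,174), tube cap (378,214) and well (131,206).

```bash
cat > h.py <<'E'
import numpy as np, cv2
from cell import readout, optics
def ray(s,u,v):
    d=s["attitude"]@np.array([(u-s["cx"])/s["fx"],-(v-s["cy"])/s["fy"],-1.]); return s["origin"],d
def onz(s,u,v,z):
    o,d=ray(s,u,v); return (o+d*(z-o[2])/d[2])
def proj(s,p):
    c=s["attitude"].T@(np.array(p,float)-s["origin"]); return s["cx"]+s["fx"]*c[0]/-c[2], s["cy"]-s["fy"]*c[1]/-c[2]
def save(s,name,x0,y0,x1,y1,k):
    cv2.imwrite(f"pics/{name}.png",cv2.resize(s["frame"][y0:y1,x0:x1,::-1],None,fx=k,fy=k,interpolation=cv2.INTER_CUBIC))
E
python3 - <<'E'
from h import *
t=optics.snapshot("top"); s=optics.snapshot("side")
save(t,"topc",90,90,400,280,2.5)
save(s,"sidec",160,130,340,330,3)
for n,u,v,z in [("well",131,206,50),("block",227,187,65),("sleeve",255,254,97),("tube",378.5,214,132),("cover",292.5,173,90),("bottle",221.5,123,110),("slimA",374,189,103),("slimB",373,243,103),("tip",320,123,52),("r1",358,176,60),("r2",384,176,60),("r3",383,258,60),("r4",353,258,60)]:
    p=onz(t,u,v,z); print(n,p.round(0),"dist",np.hypot(*p[:2]).round(), "side px",np.round(proj(s,p)))
E
```

```text
well [571. 294.  50.] dist 642.0 side px [208. 160.]
block [608.  72.  65.] dist 612.0 side px [247. 186.]
sleeve [456.  11.  97.] dist 456.0 side px [196. 201.]
tube [ 534. -251.  132.] dist 590.0 side px [279. 248.]
cover [633. -76.  90.] dist 637.0 side px [281. 204.]
bottle [745.  79. 110.] dist 749.0 side px [291. 160.]
slimA [ 591. -252.  103.] dist 642.0 side px [306. 252.]
slimB [ 474. -244.  103.] dist 533.0 side px [246. 268.]
tip [ 756. -147.   52.] dist 771.0 side px [342. 220.]
r1 [ 627. -228.   60.] dist 668.0 side px [314. 256.]
r2 [ 626. -288.   60.] dist 689.0 side px [331. 275.]
r3 [ 440. -275.   60.] dist 519.0 side px [236. 304.]
r4 [ 442. -208.   60.] dist 488.0 side px [224. 278.]
```

View pics/topc.png

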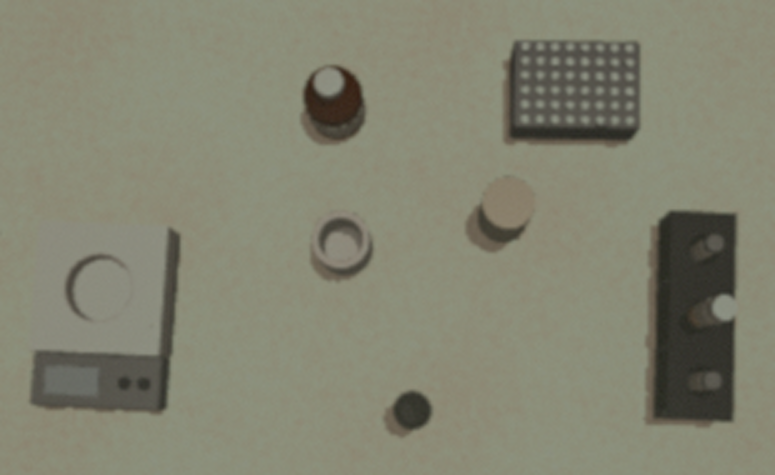

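View pics/sidec.png

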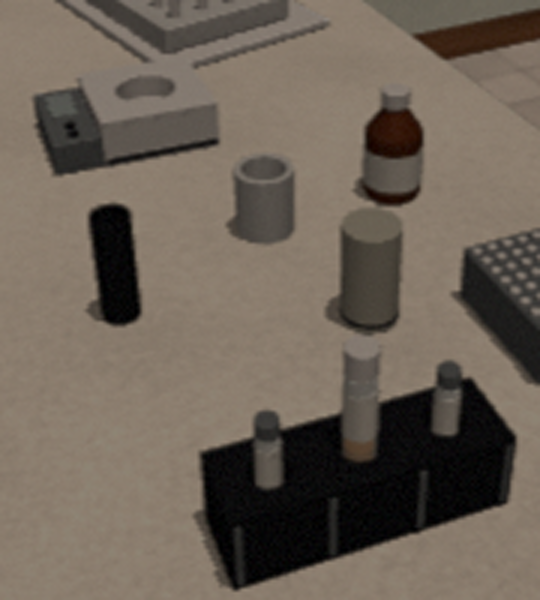

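```bash
python3 - <<'E'
from h import *
t=optics.snapshot("top"); s=optics.snapshot("side")
T=lambda x,y:((x+.5)/2.5-.5+90,(y+.5)/2.5-.5+90)
S=lambda x,y:((x+.5)/3-.5+160,(y+.5)/3-.5+130)
for n,a,b,z in [("well",(100,288.5),(145,89),50),("block",(341.5,242),(264,169),65),("sleeve",(412,410),(110,213),97),("tube",(724,307.5),(361,349),132),("cover",(508,203),(371,226),90)]:
    p=onz(t,*T(*a),z);q=onz(s,*S(*b),z)
    # free triangulation
    A=[];B=[]
    for o,d in (ray(t,*T(*a)),ray(s,*S(*b))):
        d=d/np.linalg.norm(d);M=np.eye(3)-np.outer(d,d);A.append(M);B.append(M@o)
    x=np.linalg.lstsq(np.vstack(A),np.hstack(B),rcond=None)[0]
    print(n,"top",p.round(1),"side",q.round(1),"tri",x.round(1))
E
```

```text
well top [573.4 297.   50. ] side [572.2 295.5  50. ] tri [573.1 297.3  49. ]
block top [609.3  73.2  65. ] side [610.6  70.9  65. ] tri [610.4  73.   63.7]
sleeve top [456.5  11.8  97. ] side [456.8  12.9  97. ] tri [456.6  11.8  97.7]
tube top [ 536.4 -253.2  132. ] side [ 538.2 -246.6  132. ] tri [ 535.7 -251.7  137. ]
cover top [637.3 -77.4  90. ] side [635.3 -80.6  90. ] tri [637.4 -77.5  87.5]
```

Request:
jog_arm:
  targets:
    - [[0, 0, 0], -8, 1]
    - [[0, 0, 0], -8, 1]
    - [[0, 0, 0], -7.8, 1]
    - [[-2, 2, 0], 0, 1]
    - [[-4, 4, 0], 0, 1]
    - [[-4, 4, 0], 0, 1]
    - [[-4, 4, 0], 0, 1]
    - [[-4, 4, 0], 0, 1]
    - [[-4, 4, 0], 0, 1]
    - [[-2, 2, 0], 0, 1]

```text
time: 1.3
eef_pos: [482.6, 373.4, 222.8]
tool_rot: [[0.005, 1.0, 0.001], [1.0, -0.005, -0.001], [-0.001, 0.001, -1.0]]
force: [0.8, 1.1, 0.6]
finger_gap: 87.1
```

Request:
jog_arm:
  targets:
    - [[-2, 1, 0], 0, 1]
    - [[-3.5, 1.5, 0], 0, 1]
    - [[-4, 1.7, 0], 0, 1]
    - [[-4, 1.7, 1], 0, 1]
    - [[-4, 1.7, 2], 0, 1]
    - [[-4, 1.7, 2], 0, 1]
    - [[-4, 1.7, 2], 0, 1]
    - [[-3.1, 1.2, 1.3], 0, 1]
    - [[-1.5, 0.6, 1], 0, 1]
    - [[0, 0, 0], 0, 1]

```text
time: 2.3
eef_pos: [606.9, 73.0, 128.1]
tool_rot: [[0.005, 1.0, -0.002], [1.0, -0.005, -0.002], [-0.002, -0.002, -1.0]]
force: [-0.1, -0.1, -0.4]
finger_gap: 87.1
```

```bash
python3 - <<'E'
from h import *
o=readout.observe(); print(o["eef_pos"].round(1))
t=optics.snapshot("top"); s=optics.snapshot("side")
im=np.hstack([cv2.resize(t["frame"][120:250,160:290],None,fx=3,fy=3),cv2.resize(s["frame"][120:250,185:315],None,fx=3,fy=3)])
cv2.imwrite("pics/b1.png",im[:,:,::-1])
print(proj(s,o["eef_pos"]),proj(t,o["eef_pos"]))
E
```

```text
[606.9  73.  128.1]
(np.float64(245.3815781534472), np.float64(164.7787770111615)) (np.float64(224.1175243266937), np.float64(183.4214110281634))
```

View pics/b1.png

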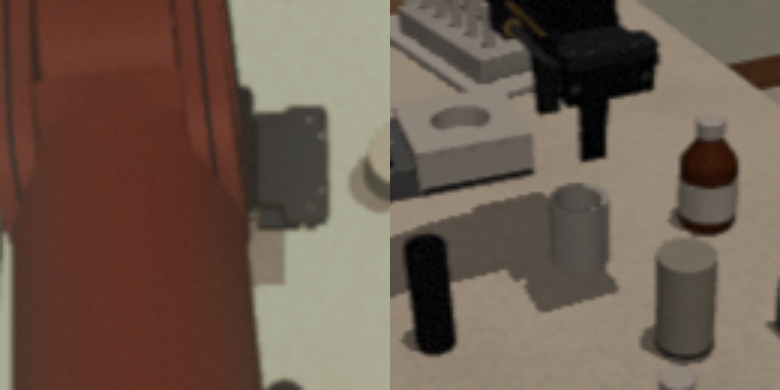

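The side view shows the finger tips at crop (593,158) and (547,110). Their midpoint agrees with the projected TCP to under 1 px, so I'm going down on the block.

Request:
jog_arm:
  targets:
    - [[0, 0.3, 1], 0, 1]
    - [[0, 0, 2], 0, 1]
    - [[0, 0, 2], 0, 1]
    - [[0, 0, 2], 0, 1]
    - [[0, 0, 1.5], 0, 1]
    - [[0, 0, 0.8], 0, 1]
    - [[0, 0, 0], 0, 0.5]
    - [[0, 0, 0], 0, 0.5]
    - [[0, 0, 0], 0, 0.5]
    - [[0, 0, 0], 0, 0.5]
  newtons: 25

```text
time: 3.4
eef_pos: [610.7, 76.7, 37.5]
tool_rot: [[0.001, 1.0, 0.001], [1.0, -0.001, 0.0], [0.0, 0.001, -1.0]]
force: [-0.4, 0.5, -0.5]
finger_gap: 63.0
```

Request:
jog_arm:
  targets:
    - [[0, 0, 0], 0, 0.4]
    - [[0, 0, 0], 0, 0.4]
    - [[0, 0, 0], 0, 0.4]
    - [[0, 0, 0], 0, 0.4]
    - [[0, 0, -1], 0, 0.4]
    - [[0, 0, -2], 0, 0.4]
    - [[0, 0, -2], 0, 0.4]
    - [[0, 0, -2], 0, 0.4]
    - [[0, 0, -1], 0, 0.4]
    - [[0, 0, 0], 0, 0.4]

```text
time: 4.4
eef_pos: [610.9, 76.9, 118.1]
tool_rot: [[0.0, 1.0, 0.002], [1.0, -0.0, 0.001], [0.001, 0.002, -1.0]]
force: [0.5, 0.1, -2.4]
finger_gap: 54.4
```

Request:
jog_arm:
  targets:
    - [[1, -0.2, -0.5], 0, 0.4]
    - [[2.5, -0.4, -0.5], 0, 0.4]
    - [[3, -0.5, 0], 0, 0.4]
    - [[3, -0.5, 0], 0, 0.4]
    - [[3, -0.5, 0], 0, 0.4]
    - [[3, -0.5, 0], 0, 0.4]
    - [[3, -0.5, 0], 0, 0.4]
    - [[2.2, -0.4, 0], 0, 0.4]
    - [[1.2, -0.3, 0], 0, 0.4]
    - [[0, 0, 0], 0, 0.4]

```text
time: 5.4
eef_pos: [570.6, 298.0, 125.6]
tool_rot: [[-0.003, 1.0, -0.002], [1.0, 0.003, -0.0], [-0.0, -0.002, -1.0]]
force: [0.8, -0.9, -1.2]
finger_gap: 54.4
```

```bash
python3 - <<'E'
from h import *
o=readout.observe(); print(o["eef_pos"].round(1))
t=optics.snapshot("top"); s=optics.snapshot("side")
im=np.hstack([cv2.resize(t["frame"][130:270,70:190],None,fx=3,fy=3),cv2.resize(s["frame"][90:230,145:285],None,fx=3,fy=3)])
cv2.imwrite("pics/b2.png",im[:,:,::-1])
e=o["eef_pos"]
for z in (e[2]-37.5,e[2]+27.5): print(proj(s,[e[0],e[1],z]))
E
```

```text
[570.6 298.  125.6]
(np.float64(206.21030362237082), np.float64(147.97838740973108))
(np.float64(204.31851706178168), np.float64(128.00084752733753))
```

View pics/b2.png

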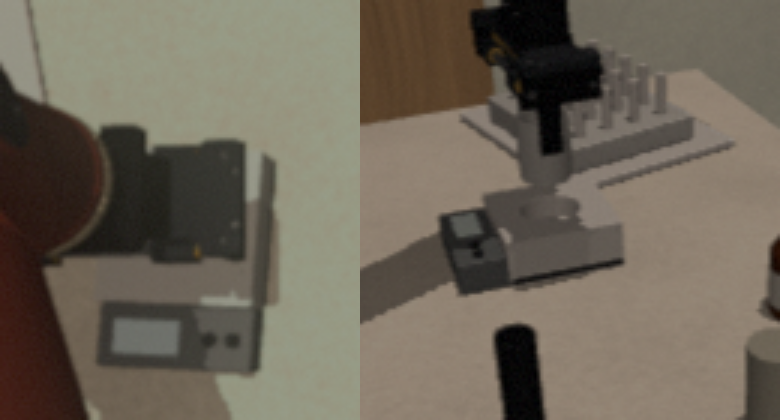

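Request:
jog_arm:
  targets:
    - [[-0.15, 0.2, 0], 0, 0.4]
    - [[0, 0, 1], 0, 0.4]
    - [[0, 0, 1], 0, 0.4]
    - [[0, 0, 1], 0, 0.4]
    - [[0, 0, 0.5], 0, 0.4]
    - [[0, 0, 0.3], 0, 0.4]
    - [[0, 0, 0.3], 0, 0.4]
    - [[0, 0, 0.2], 0, 0.4]
    - [[0, 0, 0.2], 0, 0.4]
    - [[0, 0, 0], 0, 0.4]

```text
time: 6.5
eef_pos: [574.1, 294.5, 81.5]
tool_rot: [[0.0, 1.0, -0.0], [1.0, -0.0, 0.0], [0.0, -0.0, -1.0]]
force: [0.6, 1.3, -1.5]
finger_gap: 54.0
```

```bash
python3 - <<'E'
from h import *
for i in range(5):
    o=readout.observe(); print(o["time"],o["eef_pos"].round(2),o["force"].round(1)); optics.snapshot("side")
E
```

```text
6.5 [574.09 294.51  81.49] [ 0.6  1.3 -1.5]
6.55 [574.12 294.48  81.56] [-0.6  1.1 -2.5]
6.6 [574.1  294.44  81.57] [-0.4  1.7 -2. ]
6.65 [574.11 294.47  81.6 ] [-0.3  2.4 -2.8]
6.7 [574.11 294.46  81.6 ] [-0.4  2.3 -1.3]
```

Request:
jog_arm:
  targets:
    - [[0.2, -0.1, 0], 0, 0.4]
    - [[0, 0, 0.3], 0, 0.4]
    - [[0, 0, 0.3], 0, 0.4]
    - [[0, 0, 0.3], 0, 0.4]
    - [[0, 0, 0.3], 0, 0.4]
    - [[0, 0, 0.3], 0, 0.4]
    - [[0, 0, 0.2], 0, 0.4]
    - [[0, 0, 0.15], 0, 0.4]
    - [[0, 0, 0], 0, 0.4]
    - [[0, 0, 0], 0, 0.4]

```text
time: 7.75
eef_pos: [573.2, 296.2, 63.1]
tool_rot: [[0.0, 1.0, 0.0], [1.0, -0.0, 0.0], [0.0, 0.0, -1.0]]
force: [0.7, -1.2, -1.7]
finger_gap: 54.4
```

Request:
jog_arm:
  targets:
    - [[0, 0, 0.05], 0, 0.4]
    - [[0, 0, 0], 0, 0.7]
    - [[0, 0, 0], 0, 1]
    - [[0, 0, 0], 0, 1]
    - [[0, 0, 0], 0, 1]
    - [[0, 0, 0], 0, 1]
    - [[0, 0, -1], 0, 1]
    - [[0, 0, -3], 0, 1]
    - [[0, 0, -4], 0, 1]
    - [[0, 0, -4], 0, 1]

```text
time: 8.75
eef_pos: [573.0, 295.9, 184.5]
tool_rot: [[0.001, 1.0, -0.0], [1.0, -0.001, -0.0], [-0.0, -0.0, -1.0]]
force: [0.6, -0.1, -0.1]
finger_gap: 86.7
```

Request:
jog_arm:
  targets:
    - [[-2, -1, -2], 0, 1]
    - [[-4, -1.6, 0], 0, 1]
    - [[-4, -1.6, 0], 0, 1]
    - [[-4, -1.6, 0], 0, 1]
    - [[-4, -1.6, 0], 0, 1]
    - [[-4, -1.6, 0], 0, 1]
    - [[-4, -1.6, 0], 0, 1]
    - [[-2.5, -1, 0], 0, 1]
    - [[0, 0, 0], 0, 1]
    - [[0, 0, 0], 0, 1]

```text
time: 9.75
eef_pos: [457.3, 11.2, 203.5]
tool_rot: [[0.002, 1.0, 0.001], [1.0, -0.002, 0.001], [0.001, 0.001, -1.0]]
force: [0.3, -0.0, 0.1]
finger_gap: 87.3
```

```bash
python3 - <<'E'
from h import *
o=readout.observe(); print(o["eef_pos"].round(1))
t=optics.snapshot("top"); s=optics.snapshot("side")
im=np.hstack([cv2.resize(t["frame"][140:280,80:220],None,fx=3,fy=3),cv2.resize(s["frame"][120:260,155:255],None,fx=3,fy=3)])
cv2.imwrite("pics/b3.png",im[:,:,::-1])
E
```

```text
[457.3  11.2 203.5]
```

View pics/b3.png

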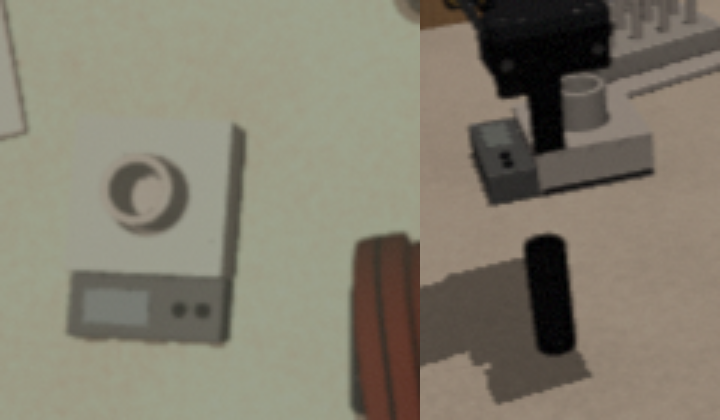

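The block stands upright in the well, its rim centred near top crop (138,191), and the arm is over the sleeve. Next I grasp the sleeve and measure the block rim.

Request:
jog_arm:
  targets:
    - [[0.05, 0, 1], 0, 1]
    - [[0, 0, 3], 0, 1]
    - [[0, 0, 3], 0, 1]
    - [[0, 0, 3], 0, 1]
    - [[0, 0, 2.4], 0, 1]
    - [[0, 0, 1.2], 0, 1]
    - [[0, 0, 0], 0, 1]
    - [[0, 0, 0], 0, 0.5]
    - [[0, 0, 0], 0, 0.3]
    - [[0, 0, 0], 0, 0.3]
  newtons: 15

```text
time: 10.85
eef_pos: [457.9, 11.9, 67.6]
tool_rot: [[0.0, 1.0, 0.002], [1.0, -0.0, 0.001], [0.001, 0.002, -1.0]]
force: [0.3, 0.1, -0.8]
finger_gap: 70.4
```

Request:
jog_arm:
  targets:
    - [[0, 0, 0], 0, 0.2]
    - [[0, 0, 0], 0, 0.2]
    - [[0, 0, 0], 0, 0.2]
    - [[0, 0, 0], 0, 0.2]
    - [[0, 0, 0], 0, 0.2]
    - [[0, 0, 0], 0, 0.2]
    - [[0, 0, 0], 0, 0.2]
    - [[0, 0, 0], 0, 0.2]
    - [[0, 0, 0], 0, 0.2]
    - [[0, 0, 0], 0, 0.2]

```text
time: 11.85
eef_pos: [457.1, 11.8, 66.6]
tool_rot: [[0.0, 1.0, -0.0], [1.0, -0.0, -0.0], [-0.0, -0.0, -1.0]]
force: [-0.4, 0.1, 0.0]
finger_gap: 34.2
```

```bash
python3 - <<'E'
from h import *
t=optics.snapshot("top"); s=optics.snapshot("side")
print(onz(t,126,203.3,90).round(1),onz(s,209.6,148.6,90).round(1))
# contour-based: brightest ring in top
f=cv2.resize(t["frame"][180:230,100:155],None,fx=8,fy=8,interpolation=cv2.INTER_CUBIC)
g=cv2.resize(s["frame"][135:170,190:230],None,fx=9,fy=9,interpolation=cv2.INTER_CUBIC)
g=cv2.copyMakeBorder(g,0,400-g.shape[0],0,0,cv2.BORDER_CONSTANT)
cv2.imwrite("pics/b4.png",np.hstack([f,g])[:,:,::-1])
E
```

```text
[573.3 293.5  90. ] [577.5 285.1  90. ]
```

View pics/b4.png

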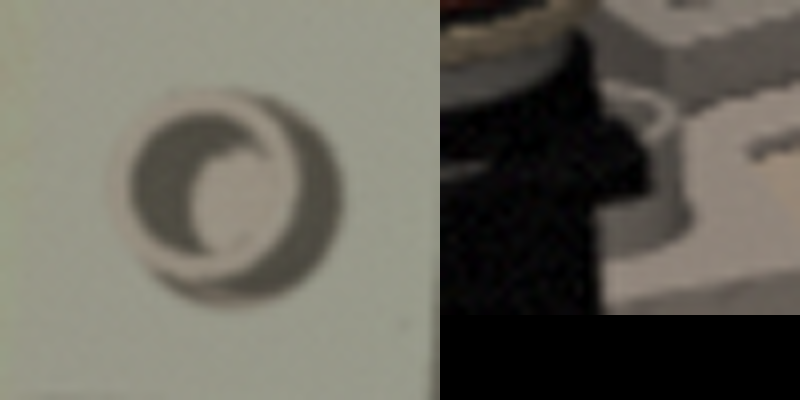

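Request:
jog_arm:
  targets:
    - [[0, 0, -1], 0, 0.2]
    - [[0, 0, -3], 0, 0.2]
    - [[0, 0, -3], 0, 0.2]
    - [[0, 0, -3], 0, 0.2]
    - [[0, 0, -2], 0, 0.2]
    - [[0, 0, -1], 0, 0.2]
    - [[1, 0.5, 0], 0, 0.2]
    - [[2.5, 1, 0], 0, 0.2]
    - [[2.5, 1, 0], 0, 0.2]
    - [[2.4, 1, 0], 0, 0.2]

```text
time: 12.95
eef_pos: [491.9, 97.5, 195.1]
tool_rot: [[0.0, 1.0, -0.002], [1.0, -0.0, -0.0], [-0.0, -0.002, -1.0]]
force: [0.1, -0.3, -0.4]
finger_gap: 34.4
```

Request:
jog_arm:
  targets:
    - [[3, 1.2, 0], 0, 0.2]
    - [[3, 1.2, 0], 0, 0.2]
    - [[3, 1.2, 0], 0, 0.2]
    - [[3, 1.2, 0], 0, 0.2]
    - [[3, 1.2, 0], 0, 0.2]
    - [[2.5, 1.2, 0], 0, 0.2]
    - [[1.5, 0.7, 0], 0, 0.2]
    - [[1, 0.3, 0], 0, 0.2]
    - [[0, 0, 0], 0, 0.2]
    - [[0, 0, 0], 0, 0.2]

```text
time: 13.95
eef_pos: [573.8, 295.0, 195.8]
tool_rot: [[0.001, 1.0, -0.001], [1.0, -0.001, -0.001], [-0.001, -0.001, -1.0]]
force: [0.0, -0.2, -0.9]
finger_gap: 34.4
```

```bash
python3 - <<'E'
from h import *
t=optics.snapshot("top"); s=optics.snapshot("side"); o=readout.observe(); print(o["eef_pos"].round(1),o["force"].round(1),o["finger_gap"])
e=o["eef_pos"]; print("bottom px",proj(s,e-[0,0,66.6]),"block top px",proj(s,[574,296,90]))
g=cv2.resize(s["frame"][100:180,165:255],None,fx=7,fy=7,interpolation=cv2.INTER_CUBIC)
cv2.imwrite("pics/b5.png",g[:,:,::-1])
E
```

```text
[574.1 294.5 196.5] [-0.1 -0.2 -0.3] 34.392313835685584
bottom px (np.float64(206.48634302947426), np.float64(135.49494680924658)) block top px (np.float64(207.40734930433868), np.float64(147.45120289261786))
```

View pics/b5.png

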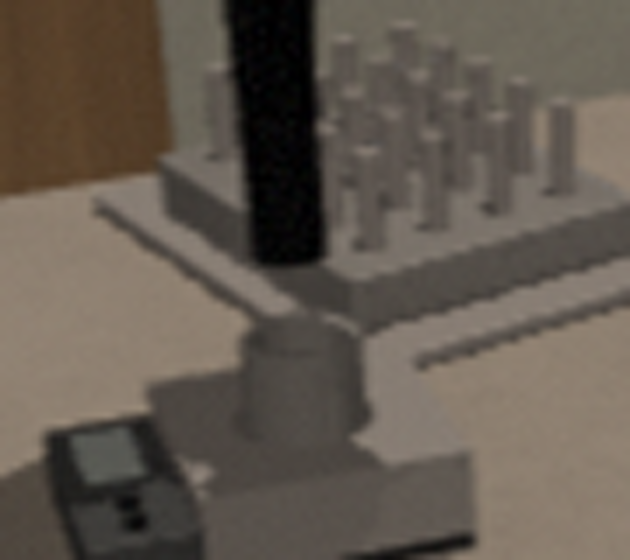

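Request:
jog_arm:
  targets:
    - [[0.07, 0.15, 0], 0, 0.2]
    - [[0, 0, 1], 0, 0.2]
    - [[0, 0, 1], 0, 0.2]
    - [[0, 0, 1], 0, 0.2]
    - [[0, 0, 0.5], 0, 0.2]
    - [[0, 0, 0.3], 0, 0.2]
    - [[0, 0, 0.3], 0, 0.2]
    - [[0, 0, 0.3], 0, 0.2]
    - [[0, 0, 0.3], 0, 0.2]
    - [[0, 0, 0], 0, 0.2]

```text
time: 15.05
eef_pos: [575.5, 296.3, 149.2]
tool_rot: [[0.0, 1.0, -0.0], [1.0, -0.0, -0.0], [-0.0, -0.0, -1.0]]
force: [-0.1, 0.6, 0.2]
finger_gap: 34.3
```

Request:
jog_arm:
  targets:
    - [[0, 0, 0.4], 0, 0.2]
    - [[0, 0, 0.5], 0, 0.2]
    - [[0, 0, 0.5], 0, 0.2]
    - [[0, 0, 0.6], 0, 0.2]
    - [[0, 0, 0.6], 0, 0.2]
    - [[0, 0, 0.6], 0, 0.2]
    - [[0, 0, 0.5], 0, 0.2]
    - [[0, 0, 0.3], 0, 0.2]
    - [[0, 0, 0], 0, 0.2]
    - [[0, 0, 0], 0, 0.2]

```text
time: 16.05
eef_pos: [575.8, 296.4, 109.7]
tool_rot: [[0.001, 1.0, 0.0], [1.0, -0.001, 0.0], [0.0, 0.0, -1.0]]
force: [0.2, -0.1, -1.0]
finger_gap: 34.0
```

Request:
jog_arm:
  targets:
    - [[0, 0, 0.3], 0, 0.2]
    - [[0, 0, 0.3], 0, 0.2]
    - [[0, 0, 0.2], 0, 0.2]
    - [[0, 0, 0.15], 0, 0.2]
    - [[0, 0, 0.1], 0, 0.2]
    - [[0, 0, 0], 0, 0.2]
    - [[0, 0, 0], 0, 0.2]
    - [[0, 0, 0], 0, 0.6]
    - [[0, 0, 0], 0, 1]
    - [[0, 0, 0], 0, 1]

```text
time: 17.05
eef_pos: [575.5, 296.4, 98.7]
tool_rot: [[0.0, 1.0, -0.0], [1.0, -0.0, -0.0], [-0.0, -0.0, -1.0]]
force: [-1.1, 0.5, -0.4]
finger_gap: 50.4
```

Request:
jog_arm:
  targets:
    - [[0, 0, 0], 0, 1]
    - [[0, 0, 0], 0, 1]
    - [[0, 0, 0], 0, 1]
    - [[0, 0, -1], 0, 1]
    - [[0, 0, -3], 0, 1]
    - [[0, 0, -3], 0, 1]
    - [[0, 0, -3], 0, 1]
    - [[-2, 0, -3], 0, 1]
    - [[-4, 0, 0], 0, 1]
    - [[-4, 0, 0], 0, 1]

```text
time: 18.05
eef_pos: [576.1, 196.0, 231.1]
tool_rot: [[-0.001, 1.0, 0.003], [1.0, 0.001, 0.001], [0.001, 0.003, -1.0]]
force: [1.4, -0.6, -0.4]
finger_gap: 87.2
```

Request:
jog_arm:
  targets:
    - [[-5, -0.4, 0], 0, 1]
    - [[-5, -0.4, 0], 0, 1]
    - [[-5, -0.4, 0], 0, 1]
    - [[-5, -0.4, 0], 0, 1]
    - [[-5, -0.4, 0], 0, 1]
    - [[-5, -0.4, 0], 0, 1]
    - [[-5, -0.4, 0], 0, 1]
    - [[-4, -0.4, 0], 0, 1]
    - [[-3, -0.4, 0], 0, 1]
    - [[-2, -0.3, 0], 0, 1]

```text
time: 19.05
eef_pos: [535.6, -245.6, 230.1]
tool_rot: [[0.003, 1.0, 0.001], [1.0, -0.003, -0.001], [-0.001, 0.001, -1.0]]
force: [0.5, -0.4, -0.3]
finger_gap: 87.2
```

```bash
python3 - <<'E'
from h import *
t=optics.snapshot("top"); s=optics.snapshot("side"); s=optics.snapshot("side"); o=readout.observe(); print(o["eef_pos"].round(1),o["force"].round(1),o["finger_gap"])
e=o["eef_pos"]; print("tcp px",proj(s,e),"tube cap", proj(s,[536.5,-252,132]),"sleeve exp",proj(t,[575,296,130]))
f=cv2.resize(t["frame"][180:230,100:155],None,fx=8,fy=8,interpolation=cv2.INTER_CUBIC)
g=cv2.resize(s["frame"][180:300,220:335],None,fx=3.3,fy=3.333,interpolation=cv2.INTER_CUBIC)
cv2.imwrite("pics/b6.png",np.hstack([f,g])[:,:,::-1])
E
```

```text
[ 536.1 -244.   229.8] [ 0.6 -0.2 -0.1] 86.74244332476489
tcp px (np.float64(279.4816241533726), np.float64(199.5875318251863)) tube cap (np.float64(280.5631454086641), np.float64(248.09185061655805)) sleeve exp (np.float64(119.15569124696998), np.float64(200.5366653512397))
```

View pics/b6.png

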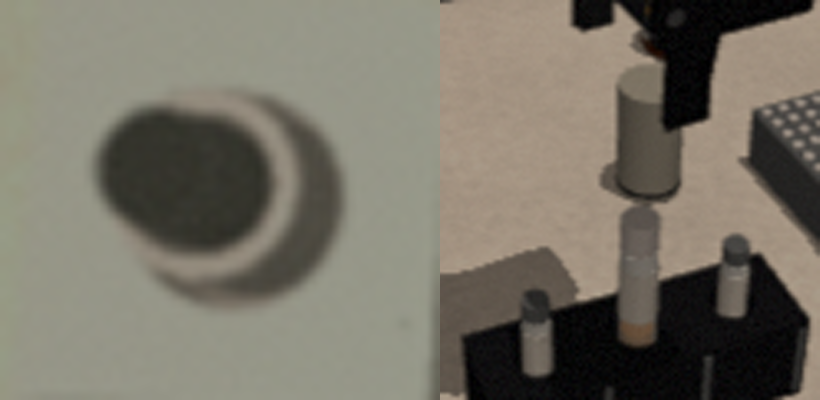

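The sleeve sits in the block: its top is at top crop (159,169) against an expected (158,169). The tube cap centre is at side crop (640,215). The tube's bottom is 8 mm up in the rack, so its top is at 140 mm, and the tube is at about (536,-251).

Request:
jog_arm:
  targets:
    - [[-0.35, 0, 0], 0, 1]
    - [[-0.35, 0, 1], 0, 1]
    - [[0, 0, 2.5], 0, 1]
    - [[0, 0, 3], 0, 1]
    - [[0, 0, 2.6], 0, 1]
    - [[0, 0, 1.8], 0, 1]
    - [[0, 0, 1], 0, 1]
    - [[0, 0, 0.5], 0, 1]
    - [[0, 0, 0], 0, 1]
    - [[0, 0, 0], 0, 1]

```text
time: 20.2
eef_pos: [537.1, -249.6, 105.9]
tool_rot: [[0.0, 1.0, 0.001], [1.0, -0.0, -0.0], [-0.0, 0.001, -1.0]]
force: [-0.1, 0.8, 1.0]
finger_gap: 86.9
```

```bash
python3 - <<'E'
from h import *
t=optics.snapshot("top"); s=optics.snapshot("side"); o=readout.observe(); print(o["eef_pos"].round(1),o["force"].round(1),o["finger_gap"])
e=o["eef_pos"]
for y in (-43,0,43): print(proj(s,e+[0,y,0]))
g=cv2.resize(s["frame"][180:300,220:335],None,fx=5,fy=5,interpolation=cv2.INTER_CUBIC)
cv2.imwrite("pics/b7.png",g[:,:,::-1])
E
```

```text
[ 537.1 -249.7  106. ] [-0.5 -0.2 -0.8] 86.98446933292823
(np.float64(291.6171197991273), np.float64(273.8301981251963))
(np.float64(279.93082562141456), np.float64(258.1989125748123))
(np.float64(269.3988637010871), np.float64(244.11163206664435))
```

View pics/b7.png

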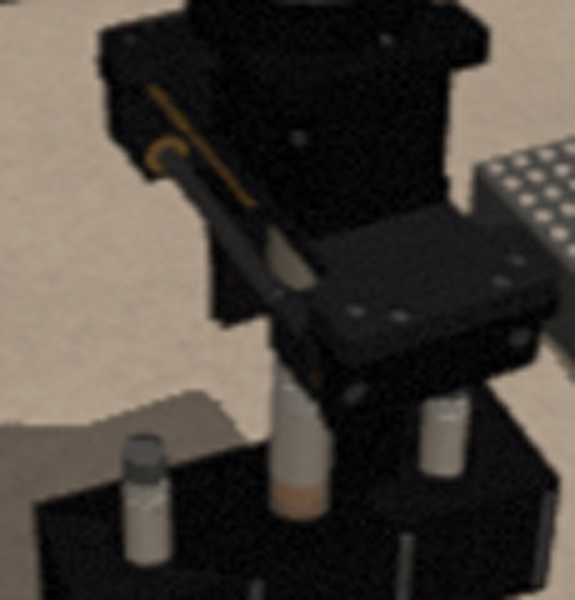

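The tube stands between the open fingers and both slim tubes are clear. Closing now.

Request:
jog_arm:
  targets:
    - [[-0.15, -0.1, 0], 0, 1]
    - [[0, 0, 0], 0, 0.5]
    - [[0, 0, 0], 0, 0.4]
    - [[0, 0, 0], 0, 0.3]
    - [[0, 0, 0], 0, 0.2]
    - [[0, 0, 0], 0, 0.1]
    - [[0, 0, 0], 0, 0.1]
    - [[0, 0, 0], 0, 0.1]
    - [[0, 0, 0], 0, 0.1]
    - [[0, 0, 0], 0, 0.1]
  newtons: 15

```text
time: 21.3
eef_pos: [535.6, -251.0, 105.1]
tool_rot: [[0.0, 1.0, 0.0], [1.0, -0.0, -0.0], [-0.0, 0.0, -1.0]]
force: [-0.2, 0.0, 0.5]
finger_gap: 23.1
```

Request:
jog_arm:
  targets:
    - [[0, 0, 0], 0, 0.1]
    - [[0, 0, 0], 0, 0.1]
    - [[0, 0, -0.5], 0, 0.1]
    - [[0, 0, -1], 0, 0.1]
    - [[0, 0, -1.5], 0, 0.1]
    - [[0, 0, -2], 0, 0.1]
    - [[0, 0, -2], 0, 0.1]
    - [[0, 0, -2], 0, 0.1]
    - [[0, 0, -1], 0, 0.1]
    - [[0, 0, 0], 0, 0.1]

```text
time: 22.3
eef_pos: [536.4, -251.4, 207.2]
tool_rot: [[0.0, 1.0, 0.003], [1.0, -0.0, -0.001], [-0.001, 0.003, -1.0]]
force: [-0.0, -0.4, -0.5]
finger_gap: 21.5
```

Request:
jog_arm:
  targets:
    - [[0, 0, -2], 0, 0.1]
    - [[1, 0, -2], 0, 0.1]
    - [[2, 0.2, -1.3], 0, 0.1]
    - [[3, 0.3, 0], 0, 0.1]
    - [[4, 0.3, 0], 0, 0.1]
    - [[4, 0.3, 0], 0, 0.1]
    - [[4, 0.3, 0], 0, 0.1]
    - [[4, 0.3, 0], 0, 0.1]
    - [[4, 0.3, 0], 0, 0.1]
    - [[4, 0.3, 0], 0, 0.1]

```text
time: 23.3
eef_pos: [558.2, 50.6, 257.3]
tool_rot: [[0.0, 1.0, -0.001], [1.0, -0.0, -0.0], [-0.0, -0.001, -1.0]]
force: [0.6, -0.9, 0.3]
finger_gap: 21.7
```

Request:
jog_arm:
  targets:
    - [[4, 0.3, 0], 0, 0.1]
    - [[4, 0.3, 0], 0, 0.1]
    - [[4, 0.3, 0], 0, 0.1]
    - [[4, 0.3, 0], 0, 0.1]
    - [[3.5, 0.2, 0], 0, 0.1]
    - [[2.5, 0.2, 0], 0, 0.1]
    - [[1.5, 0, 0], 0, 0.1]
    - [[0.7, 0, 0], 0, 0.1]
    - [[0, 0, 0], 0, 0.1]
    - [[0, 0, 0], 0, 0.1]

```text
time: 24.3
eef_pos: [575.2, 289.3, 258.1]
tool_rot: [[0.002, 1.0, 0.0], [1.0, -0.002, -0.001], [-0.001, 0.0, -1.0]]
force: [-0.4, -0.1, -1.0]
finger_gap: 21.8
```

```bash
python3 - <<'E'
from h import *
t=optics.snapshot("top"); s=optics.snapshot("side");t=optics.snapshot("top"); s=optics.snapshot("side"); o=readout.observe(); print(o["eef_pos"].round(1),o["force"].round(1),o["finger_gap"])
e=o["eef_pos"]; print("bottom px",proj(s,e-[0,0,97.1]),"top px",proj(s,e+[0,0,34.9]),"sleeve top px",proj(s,[575.5,295.7,130]))
g=cv2.resize(s["frame"][80:180,155:255],None,fx=6,fy=6,interpolation=cv2.INTER_CUBIC)
cv2.imwrite("pics/b8.png",g[:,:,::-1])
E
```

```text
[575.1 289.8 258.4] [ 0.2 -0.1 -1.8] 21.56496506604453
bottom px (np.float64(206.37802189315363), np.float64(126.06742955820975)) top px (np.float64(202.2379448024824), np.float64(80.65731285121018)) sleeve top px (np.float64(206.78890564544548), np.float64(135.2314301886832))
```

View pics/b8.png

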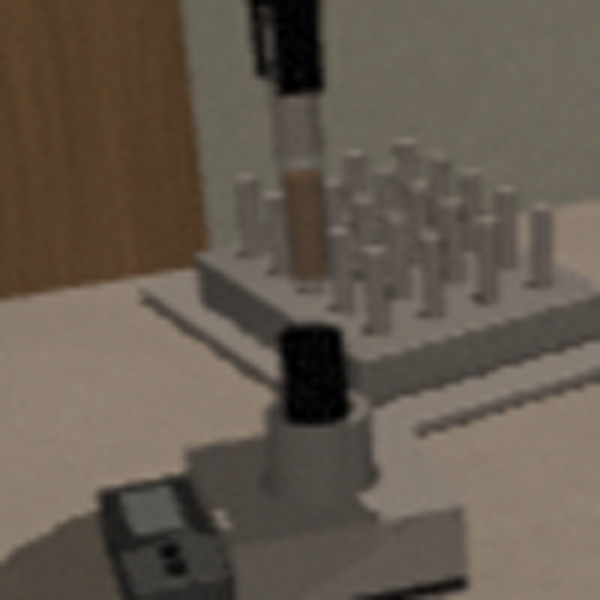

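The tube hangs upright, bottom at crop (308,288), with the sleeve mouth at (312,333). Both agree with prediction. I need 6 mm in y, then down.

Request:
jog_arm:
  targets:
    - [[0.3, 0, 0], 0, 0.1]
    - [[0.3, 0, 0], 0, 0.1]
    - [[0, 0, 0.7], 0, 0.1]
    - [[0, 0, 0.8], 0, 0.1]
    - [[0, 0, 0.5], 0, 0.1]
    - [[0, 0, 0.3], 0, 0.1]
    - [[0, 0, 0], 0, 0.1]
    - [[0, 0, 0], 0, 0.1]
    - [[0, 0, 0], 0, 0.1]
    - [[0, 0, 0], 0, 0.1]

```text
time: 25.5
eef_pos: [574.9, 297.1, 235.4]
tool_rot: [[0.0, 1.0, 0.0], [1.0, -0.0, 0.0], [0.0, 0.0, -1.0]]
force: [-1.3, -1.3, -0.2]
finger_gap: 21.4
```

```bash
python3 - <<'E'
from h import *
o=readout.observe(); print(o["eef_pos"].round(1),o["force"].round(1),o["torque"].round(2))
E
```

```text
[574.9 297.1 235.4] [-1.3 -1.3 -0.2] [ 0.03  0.02 -0.01]
```

Bottom is at about 138 mm. I make a small correction and enter the sleeve slowly.

Request:
jog_arm:
  targets:
    - [[-0.1, 0.05, 0], 0, 0.1]
    - [[0, 0, 0.3], 0, 0.1]
    - [[0, 0, 0.3], 0, 0.1]
    - [[0, 0, 0.3], 0, 0.1]
    - [[0, 0, 0.3], 0, 0.1]
    - [[0, 0, 0.3], 0, 0.1]
    - [[0, 0, 0.3], 0, 0.1]
    - [[0, 0, 0.2], 0, 0.1]
    - [[0, 0, 0], 0, 0.1]
    - [[0, 0, 0], 0, 0.1]

```text
time: 26.5
eef_pos: [575.3, 296.0, 215.1]
tool_rot: [[0.0, 1.0, 0.0], [1.0, -0.0, -0.0], [-0.0, 0.0, -1.0]]
force: [-0.2, -0.4, -0.8]
finger_gap: 21.8
```

Request:
jog_arm:
  targets:
    - [[0, 0, 0.5], 0, 0.1]
    - [[0, 0, 1], 0, 0.1]
    - [[0, 0, 1], 0, 0.1]
    - [[0, 0, 1], 0, 0.1]
    - [[0, 0, 1], 0, 0.1]
    - [[0, 0, 1], 0, 0.1]
    - [[0, 0, 0.8], 0, 0.1]
    - [[0, 0, 0.5], 0, 0.1]
    - [[0, 0, 0.2], 0, 0.1]
    - [[0, 0, 0], 0, 0.1]

```text
time: 27.5
eef_pos: [575.3, 296.0, 144.9]
tool_rot: [[0.0, 1.0, -0.0], [1.0, -0.0, -0.0], [-0.0, -0.0, -1.0]]
force: [0.4, 0.1, -0.0]
finger_gap: 21.2
```

Request:
jog_arm:
  targets:
    - [[0, 0, 0.2], 0, 0.1]
    - [[0, 0, 0.2], 0, 0.1]
    - [[0, 0, 0.2], 0, 0.1]
    - [[0, 0, 0.2], 0, 0.1]
    - [[0, 0, 0.1], 0, 0.1]
    - [[0, 0, 0.1], 0, 0.1]
    - [[0, 0, 0], 0, 0.1]
    - [[0, 0, 0], 0, 0.1]
    - [[0, 0, 0], 0, 0.1]
    - [[0, 0, 0], 0, 0.1]

```text
time: 28.5
eef_pos: [575.3, 296.0, 135.1]
tool_rot: [[0.0, 1.0, -0.0], [1.0, -0.0, -0.0], [-0.0, -0.0, -1.0]]
force: [0.3, -0.5, 0.7]
finger_gap: 21.5
```

Request:
jog_arm:
  targets:
    - [[0, 0, 0], 0, 0.3]
    - [[0, 0, 0], 0, 0.6]
    - [[0, 0, 0], 0, 1]
    - [[0, 0, 0], 0, 1]
    - [[0, 0, 0], 0, 1]
    - [[0, 0, -1], 0, 1]
    - [[0, 0, -2], 0, 1]
    - [[0, 0, -3], 0, 1]
    - [[0, 0, -3], 0, 1]
    - [[0, 0, -2], 0, 1]

```text
time: 29.5
eef_pos: [575.9, 296.2, 248.4]
tool_rot: [[0.001, 1.0, 0.003], [1.0, -0.001, 0.002], [0.002, 0.003, -1.0]]
force: [0.4, 0.4, 0.4]
finger_gap: 84.9
```

Request:
jog_arm:
  targets:
    - [[-2, 0.2, -1], 0, 1]
    - [[-4, 0.6, 0], 0, 1]
    - [[-5, 0.9, 0], 0, 1]
    - [[-5, 0.9, 0], 0, 1]
    - [[-5, 0.9, 1], 0, 1]
    - [[-5, 0.9, 1], 0, 1]
    - [[-5, 0.8, 2], 0, 1]
    - [[-4, 0.6, 2], 0, 1]
    - [[-2, 0.3, 1], 0, 1]
    - [[-0.5, 0, 0], 0, 1]

```text
time: 30.5
eef_pos: [632.9, -74.9, 185.8]
tool_rot: [[0.006, 1.0, -0.003], [1.0, -0.006, -0.002], [-0.002, -0.003, -1.0]]
force: [0.4, 0.3, 0.5]
finger_gap: 86.9
```

```bash
python3 - <<'E'
from h import *
for i in range(3): t=optics.snapshot("top"); s=optics.snapshot("side")
o=readout.observe(); print(o["eef_pos"].round(1),o["finger_gap"])
e=o["eef_pos"]; print("tube top exp",proj(t,[575.3,296,170]),proj(s,[575.3,296,170]),"tcp",proj(s,e), "cover",proj(s,[636.5,-78.5,90]))
f=cv2.resize(t["frame"][180:230,95:150],None,fx=8,fy=8,interpolation=cv2.INTER_CUBIC)
g=cv2.resize(s["frame"][110:260,190:340],None,fx=2.667,fy=2.667,interpolation=cv2.INTER_CUBIC)[:400,:360]
cv2.imwrite("pics/b9.png",np.hstack([f,g])[:,:,::-1])
E
```

```text
[635.  -68.  188.2] 87.0747822456924
tube top exp (np.float64(112.95693518885429), np.float64(198.20863983873753)) (np.float64(205.53027762184877), np.float64(122.55191947611706)) tcp (np.float64(281.73955379595253), np.float64(164.79416816680705)) cover (np.float64(283.37759372972465), np.float64(204.40425394656907))
```

View pics/b9.png

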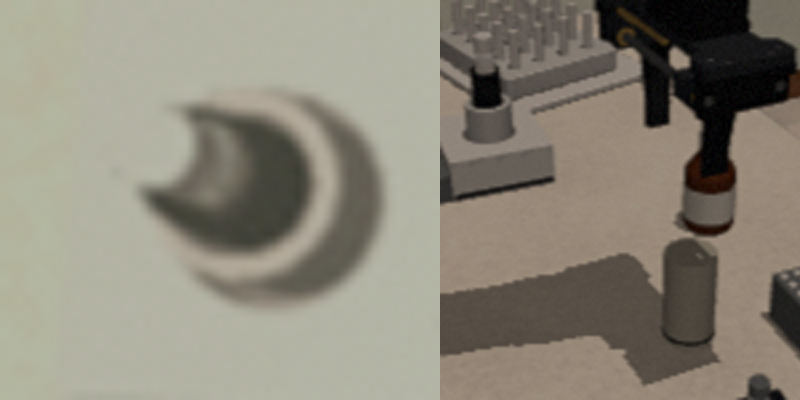

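The tube is seated, with its cap's right edge at top crop (195,150) where the cap should be, (145,148) ± 42. The cover stands at side crop (690,250). Now I shift and descend on the cover.

Request:
jog_arm:
  targets:
    - [[-0.5, 0.1, 0], 0, 1]
    - [[-0.5, 0.05, 1], 0, 1]
    - [[0, 0, 2], 0, 1]
    - [[0, 0, 3], 0, 1]
    - [[0, 0, 3], 0, 1]
    - [[0, 0, 2.5], 0, 1]
    - [[0, 0, 1.5], 0, 1]
    - [[0, 0, 0.8], 0, 1]
    - [[0, 0, 0], 0, 1]
    - [[0, 0, 0], 0, 1]

```text
time: 31.8
eef_pos: [636.7, -80.1, 50.4]
tool_rot: [[0.0, 1.0, 0.001], [1.0, -0.0, -0.0], [-0.0, 0.001, -1.0]]
force: [-0.0, 0.5, 0.4]
finger_gap: 87.0
```

Request:
jog_arm:
  targets:
    - [[0, 0, 0], 0, 0.7]
    - [[0, 0, 0], 0, 0.5]
    - [[0, 0, 0], 0, 0.4]
    - [[0, 0, 0], 0, 0.4]
    - [[0, 0, 0], 0, 0.4]
    - [[0, 0, 0], 0, 0.4]
    - [[0, 0, 0], 0, 0.4]
    - [[0, 0, 0], 0, 0.4]
    - [[0, 0, 0], 0, 0.4]
    - [[0, 0, 0], 0, 0.4]

```text
time: 32.8
eef_pos: [636.1, -79.9, 49.4]
tool_rot: [[0.0, 1.0, -0.0], [1.0, -0.0, 0.0], [0.0, -0.0, -1.0]]
force: [0.1, 0.6, -0.0]
finger_gap: 48.4
```

Request:
jog_arm:
  targets:
    - [[0, 0, -1], 0, 0.4]
    - [[0, 0, -2], 0, 0.4]
    - [[0, 0, -3], 0, 0.4]
    - [[0, 0, -4], 0, 0.4]
    - [[0, 0, -4], 0, 0.4]
    - [[0, 0, -3], 0, 0.4]
    - [[0, 0, -2], 0, 0.4]
    - [[0, 0, -1], 0, 0.4]
    - [[1, -0.2, 0], 0, 0.4]
    - [[2, -0.4, 0], 0, 0.4]

```text
time: 33.8
eef_pos: [629.4, -50.9, 248.4]
tool_rot: [[0.003, 1.0, -0.001], [1.0, -0.003, -0.001], [-0.001, -0.001, -1.0]]
force: [-0.5, 0.4, -2.2]
finger_gap: 48.2
```

Request:
jog_arm:
  targets:
    - [[3, -0.5, 0], 0, 0.4]
    - [[4.5, -0.7, 0], 0, 0.4]
    - [[5, -0.8, 0], 0, 0.4]
    - [[5, -0.8, 0], 0, 0.4]
    - [[5, -0.8, 0], 0, 0.4]
    - [[4, -0.8, 0], 0, 0.4]
    - [[3, -0.6, 0], 0, 0.4]
    - [[2, -0.3, 0], 0, 0.4]
    - [[1, -0.2, 0], 0, 0.4]
    - [[0.6, 0, 0], 0, 0.4]

```text
time: 34.8
eef_pos: [574.5, 280.0, 248.1]
tool_rot: [[-0.001, 1.0, -0.002], [1.0, 0.001, -0.001], [-0.001, -0.002, -1.0]]
force: [0.8, 0.9, -0.1]
finger_gap: 48.5
```

Request:
jog_arm:
  targets:
    - [[0, 0, 0], 0, 0.4]
    - [[0, 0, 0], 0, 0.4]
    - [[0, 0, 0], 0, 0.4]
    - [[0, 0, 0], 0, 0.4]
    - [[0, 0, 0], 0, 0.4]
    - [[0, 0, 0], 0, 0.4]
    - [[0, 0, 0], 0, 0.4]
    - [[0, 0, 0], 0, 0.4]
    - [[0, 0, 0], 0, 0.4]
    - [[0, 0, 0], 0, 0.4]

```text
time: 35.8
eef_pos: [575.5, 279.2, 249.3]
tool_rot: [[0.0, 1.0, -0.0], [1.0, -0.0, -0.0], [-0.0, -0.0, -1.0]]
force: [-0.6, -0.2, -1.2]
finger_gap: 47.9
```

```bash
python3 - <<'E'
from h import *
s=optics.snapshot("side"); o=readout.observe(); print(o["eef_pos"].round(1),o["force"].round(1),o["finger_gap"])
e=o["eef_pos"]; print("bottom px",proj(s,e-[0,0,49.4]),"tube top px",proj(s,[575.4,296,170]))
g=cv2.resize(s["frame"][80:180,155:255],None,fx=6,fy=6,interpolation=cv2.INTER_CUBIC)
cv2.imwrite("pics/b10.png",g[:,:,::-1])
E
```

```text
[575.5 279.2 249.4] [ 0.9 -0.2 -0.6] 48.21414077513241
bottom px (np.float64(206.45819225190982), np.float64(114.50793884039727)) tube top px (np.float64(205.56285187498776), np.float64(122.54642466273289))
```

View pics/b10.png

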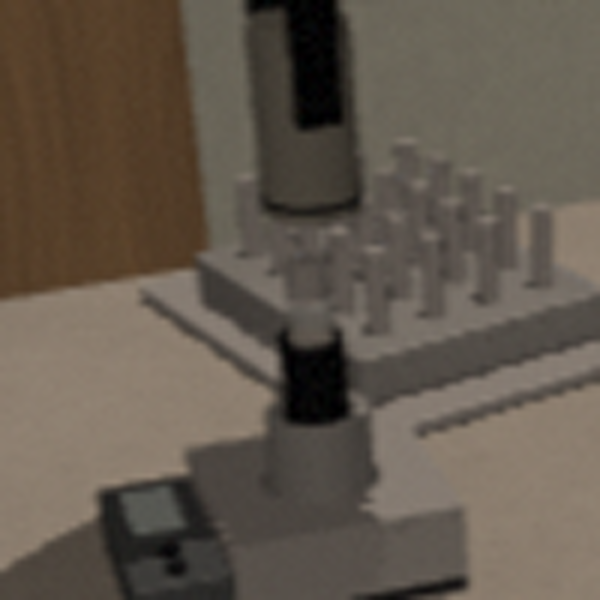

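The cover hangs level, mouth centre at crop (310,208), with the tube below it at (305,245). I need 17 mm more in y before lowering.

Request:
jog_arm:
  targets:
    - [[0.5, 0, 0], 0, 0.4]
    - [[0.8, 0, 0], 0, 0.4]
    - [[0.4, 0, 0], 0, 0.4]
    - [[0, 0, 0.5], 0, 0.4]
    - [[0, 0, 0.5], 0, 0.4]
    - [[0, 0, 0.5], 0, 0.4]
    - [[0, 0, 0.3], 0, 0.4]
    - [[0, 0, 0], 0, 0.4]
    - [[0, 0, 0], 0, 0.4]
    - [[0, 0, 0], 0, 0.4]

```text
time: 36.85
eef_pos: [575.7, 296.2, 231.7]
tool_rot: [[0.001, 1.0, 0.0], [1.0, -0.001, 0.0], [0.0, 0.0, -1.0]]
force: [-0.4, -0.4, -1.4]
finger_gap: 47.9
```

Request:
jog_arm:
  targets:
    - [[0, 0, 0.4], 0, 0.4]
    - [[0, 0, 0.5], 0, 0.4]
    - [[0, 0, 0.5], 0, 0.4]
    - [[0, 0, 0.6], 0, 0.4]
    - [[0, 0, 0.6], 0, 0.4]
    - [[0, 0, 0.6], 0, 0.4]
    - [[0, 0, 0.6], 0, 0.4]
    - [[0, 0, 0.6], 0, 0.4]
    - [[0, 0, 0.1], 0, 0.4]
    - [[0, 0, 0], 0, 0.4]

```text
time: 37.85
eef_pos: [575.4, 296.2, 186.1]
tool_rot: [[0.0, 1.0, -0.0], [1.0, -0.0, -0.0], [-0.0, -0.0, -1.0]]
force: [-0.5, 0.5, -0.2]
finger_gap: 48.6
```

Request:
jog_arm:
  targets:
    - [[0, 0, 0.2], 0, 0.4]
    - [[0, 0, 0.3], 0, 0.4]
    - [[0, 0, 0.3], 0, 0.4]
    - [[0, 0, 0.3], 0, 0.4]
    - [[0, 0, 0.3], 0, 0.4]
    - [[0, 0, 0.3], 0, 0.4]
    - [[0, 0, 0.3], 0, 0.4]
    - [[0, 0, 0.2], 0, 0.4]
    - [[0, 0, 0], 0, 0.4]
    - [[0, 0, 0], 0, 0.4]

```text
time: 38.85
eef_pos: [575.4, 296.2, 164.1]
tool_rot: [[0.0, 1.0, -0.0], [1.0, -0.0, -0.0], [-0.0, -0.0, -1.0]]
force: [0.0, -0.5, -1.0]
finger_gap: 48.1
```

Bottom is at 115 mm, past the sleeve's rim with no force. 24.5 mm to go.

Request:
jog_arm:
  targets:
    - [[0, 0, 0.3], 0, 0.4]
    - [[0, 0, 0.3], 0, 0.4]
    - [[0, 0, 0.4], 0, 0.4]
    - [[0, 0, 0.4], 0, 0.4]
    - [[0, 0, 0.4], 0, 0.4]
    - [[0, 0, 0.3], 0, 0.4]
    - [[0, 0, 0.2], 0, 0.4]
    - [[0, 0, 0.1], 0, 0.4]
    - [[0, 0, 0.05], 0, 0.4]
    - [[0, 0, 0], 0, 0.4]

```text
time: 39.85
eef_pos: [575.7, 296.2, 140.2]
tool_rot: [[0.001, 1.0, 0.0], [1.0, -0.001, 0.0], [0.0, 0.0, -1.0]]
force: [1.0, -0.8, 3.1]
finger_gap: 48.1
```

Request:
jog_arm:
  targets:
    - [[0, 0, 0], 0, 0.4]
    - [[0, 0, 0], 0, 0.6]
    - [[0, 0, 0], 0, 0.8]
    - [[0, 0, 0], 0, 1]
    - [[0, 0, 0], 0, 1]
    - [[0, 0, 0], 0, 1]
    - [[0, 0, -1], 0, 1]
    - [[0, 0, -3], 0, 1]
    - [[0, 0, -4], 0, 1]
    - [[0, 0, -4], 0, 1]

```text
time: 40.85
eef_pos: [575.3, 295.9, 261.8]
tool_rot: [[0.001, 1.0, -0.0], [1.0, -0.001, -0.0], [-0.0, -0.0, -1.0]]
force: [0.4, 0.6, -0.3]
finger_gap: 87.1
```

Request:
jog_arm:
  targets:
    - [[-2, 0, 0], 0, 1]
    - [[-4, 0, 0], 0, 1]
    - [[-4, 0, 0], 0, 1]
    - [[-4, 0, 0], 0, 1]
    - [[-4, 0, 0], 0, 1]
    - [[-2, 0, 0], 0, 1]
    - [[-1, 0, 0], 0, 1]
    - [[0, 0, 0], 0, 1]
    - [[0, 0, 0], 0, 1]
    - [[0, 0, 0], 0, 1]

```text
time: 41.85
eef_pos: [575.3, 88.2, 259.7]
tool_rot: [[-0.002, 1.0, -0.0], [1.0, 0.002, 0.0], [0.0, -0.0, -1.0]]
force: [0.2, 1.1, -0.7]
finger_gap: 86.9
```

```bash
python3 - <<'E'
from h import *
t=optics.snapshot("top"); s=optics.snapshot("side"); o=readout.observe(); print(o["eef_pos"].round(1),o["force"].round(1))
print("cover top exp",proj(t,[575.4,296.2,180]),proj(s,[575.4,296.2,180]),proj(s,[575.4,296.2,90]))
f=cv2.resize(t["frame"][170:240,80:150],None,fx=5.7143,fy=5.7143,interpolation=cv2.INTER_CUBIC)
g=cv2.resize(s["frame"][100:300,160:360],None,fx=2,fy=2,interpolation=cv2.INTER_CUBIC)
cv2.imwrite("pics/b11.png",np.hstack([f[:400],g])[:,:,::-1])
E
```

```text
[575.3  87.7 259.7] [ 0.3  0.5 -0.4]
cover top exp (np.float64(111.22278602847575), np.float64(197.58452736415708)) (np.float64(205.24390361472894), np.float64(119.28052708521373)) (np.float64(207.8247170899556), np.float64(147.34130278131437))
```

View pics/b11.png

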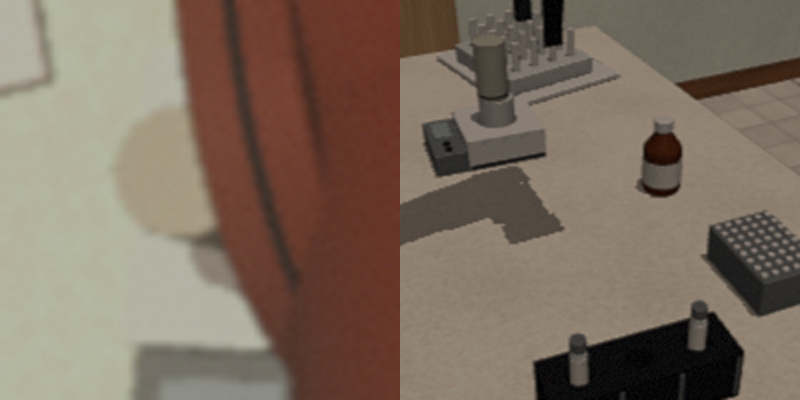

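Cover on the block, with slim tubes, bottle and tip box in place. The side view puts the cover top at about (205,119), as predicted. The top view puts its centre about 2 px off in v, partly hidden by the arm, so I clear the arm and measure it properly.

Request:
jog_arm:
  targets:
    - [[-3, 0, 0], 0, 1]
    - [[-4, 0, 0], 0, 1]
    - [[-4, 0, 0], 0, 1]
    - [[-4, 0, 0], 0, 1]
    - [[-4, 0, 0], 0, 1]
    - [[-2, 0, 0], 0, 1]
    - [[-1, 0, 0], 0, 1]
    - [[0, 0, 0], 0, 1]
    - [[0, 0, 0], 0, 1]
    - [[0, 0, 0], 0, 1]

```text
time: 42.95
eef_pos: [575.7, -131.7, 259.7]
tool_rot: [[-0.002, 1.0, -0.0], [1.0, 0.002, 0.001], [0.001, -0.0, -1.0]]
force: [0.2, -0.4, -0.5]
finger_gap: 87.0
```

```bash
python3 - <<'E'
from h import *
t=optics.snapshot("top"); s=optics.snapshot("side")
f=cv2.resize(t["frame"][170:240,80:150],None,fx=6,fy=6,interpolation=cv2.INTER_CUBIC)
g=cv2.resize(s["frame"][100:170,175:240],None,fx=6,fy=6,interpolation=cv2.INTER_CUBIC)
cv2.imwrite("pics/b12.png",np.hstack([f,g])[:,:,::-1])
for n,p in (("t",t),("s",s)):
    r=6 
    for z in (180,90):
        u,v=proj(p,[575.4,296.2,z]); x0,y0=((80,170) if n=="t" else (175,100)); print(n,z,"crop px",round((u+.5-x0)*6-.5),round((v+.5-y0)*6-.5))
E
```

```text
t 180 crop px 190 168
t 90 crop px 271 197
s 180 crop px 184 118
s 90 crop px 199 287
```

View pics/b12.png

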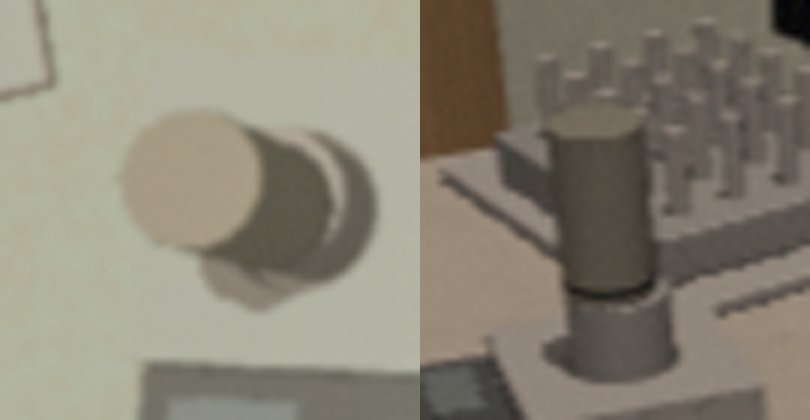

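The last picture shows the cover upright and flat on the block, top centre at top crop (191,180) and side crop (600,120). It sits about 4 mm towards -x of the block's axis, within the 13 mm allowed. Its top is within about 1 mm of the expected height. Handing in.

```bash
python3 -c "
from cell import sign_off, readout
print(readout.observe()['time']); print(sign_off())"
```

```text
43.05
the job is handed in; nothing more can be done
None
```

I built the stack in the bath in the order asked: block in the well, sleeve in the block, tall tube in the sleeve, cover over the tube on the block. I handed it in at about 43 s of robot time; `sign_off()` gives no verdict.

- **Seating:** Each part went down to its computed height with no sideways force worth noting. The cover met the block at about 90.8 mm (90 mm nominal) with 3 N. In the pictures, the sleeve and tube tops were within about 1 px of where they should be.
- **Undisturbed items:** The last wide picture showed the slim tubes, the bottle and the tip box standing in place. I checked this by eye only and did not measure it.
- **One disagreement:** Both cameras put the cover about 4 mm towards -x from where I released it. That is inside the 13 mm limit. It looked upright and flat, with its top within about 1 mm of the expected height.
- **End state:** The gripper was open and clear of everything at hand-in.

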